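# Press the sample slide under the leaf spring of the reader dock

## Robot

A 7-joint arm with a two-finger parallel gripper is mounted at the origin on the work surface. World frame = base frame: x ahead of the robot, y to its left, z up, the work surface at z = 0. Lengths are in mm, angles in rad, forces in N, time in s.
With the tool pointing down it reaches from about 400 to 900 mm from the base axis. Payload 5.6 kg.
Tool frame: the origin (TCP) lies midway between the tips of the shut fingers; the grasp point (between the pads) lies 19 mm behind it; x points along the fingers, y is the direction in which the jaws open and shut, and the axes are right-handed (so a half turn about x gives the same grasp; the last joint's range is limited). The gripper opens to 92 mm and grips with 3 to 60 N. Pads are 20 mm wide; open, the fingers measure 128 mm over their backs; the gripper's body (75 mm by 189 mm) begins 69 mm behind the grasp point.
Start: joints at [-1.346, 0.468, -0.012, 1.603, 0.006, 1.071, -0.056], TCP at [172.038, 626.827, 214.592] pointing down, gripper open.
Joint ranges: [-2.53, 2.53], [-0.31, 2.02], [-1.57, 1.55], [0.28, 2.44], [-1.29, 4.43], [0.15, 1.84], [-2.92, 2.92]. Speed limits (rad/s): [2.57, 2.57, 3.14, 3.14, 3.14, 3.14, 3.14].

## Interface

Orientations are given as a rotation vector (axis times angle).
In Python, from cell import robot, grip, kin, viewer gives the robot as it stands. Calls block until the motion is done:
- robot.movep(position, orientation): joint-space move of the TCP to a pose.
- robot.servo_line(position, feed=150, rotation=None): straight line of the TCP; rotation=None keeps the orientation; feed is the mean speed in mm/s.
- robot.goto_joints(angles): joint-space move.
- grip(opening, newtons=None): opening from 0.0 (shut) to 1.0 (fully open); newtons is the grip in N (None keeps the last); returns when the fingers have stopped.
- robot.hold(seconds).
- kin.ik(position, orientation): joint angles nearest the present ones, or None.
- robot.observe(): the state.
- viewer.read_camera(name): name is "scene" or "top" or "wrist"; returns the picture (384x512x3 uint8, red, green, blue); there is no depth.
- viewer.camera_info(name): a dict with "camera_matrix" (3x3 intrinsics, pixels), "R" (3x3) and "t" (3): a world point X has camera coordinates R X + t. Camera axes: x right, y down, z forward; pixel columns grow to the right and rows downward; lengths in mm; the calibration is good to about 2 mm. A picture is of the moment at which its call begins: read the wrist's pose just before it. camera_info takes no time and is no camera call; for the wrist camera it gives the pose at the moment of the call.
A pose or a line that the arm cannot do raises robot.IKError and nothing moves.
- robot.job_done(): hands the job in, once; it reports no verdict.
Trained networks look in the newest picture that a camera, given by its name, has taken for a name from the list of things; names that differ only in an ending like _2 or _b are one class to them, and where a whole thing is asked for, a point or a joint stands for the part that bears it (a point fixed in the world has none). Each returns a list of dicts, best first, with "confidence" (0 to 1); they miss things now and then, are a little off and sometimes report something else, mostly with a low value. They report only what shows in the picture. A call takes as long as a camera call. They do not tell look-alikes from the thing itself.
- viewer.silhouettes(name, camera): "mask" (384x512 bool, what is visible of it).
- viewer.pinpoint(name, camera): "at" ([x, y, z] in mm, in the coordinates of the camera as it stood for that picture, good to about 4 mm: a listed point, or the origin of a listed thing).
The state is a dict: "t": time; "joints": joint angles; "joint_velocities": joint speeds; "joint_torque": joint torques, N m; "tcp_pos": TCP position; "tcp_rot": TCP orientation; "contact_force": force on the tool from outside, world axes, zero at the start; "wrist_torque": the same for the moment, N m; "grip_width": opening from 0.0 (shut) to 1.0 (fully open).
Only numpy, scipy, OpenCV 4.12 (cv2) and the standard library are available. Lean on these libraries where they do the work, as an engineer would, in place of code of your own. Each camera call takes 0.05 s, during which the arm holds its last target. There are 200 camera calls.

## Task

Load the sample slide into the reader dock: with the closed fingertips press the slide down hard onto its sprung bed and, keeping it pressed, push it under the crossbar and the leaf spring until its nose is fully home against the end stop, then let go and move clear. Do not grip or lift the slide, and leave the bottle, the measuring cylinder and the jug where they stand.

Things in the scene. Friction and masses are not known exactly. Their poses are not given: they have to be found in the camera images.
- dock: Fixed loading dock: a straight open-topped channel, inner width 61 mm, aluminium wall tops at z = 34 mm, from its open end at x = -175 mm under a crossbar to an end stop; behind that a low white box (130 mm wide, 52 mm high, x = 82 to 182 mm). Origin: on the bench surface under the middle of the crossbar; x along the channel in the push direction, y across, z up.
- crossbar (a point): Middle of the crossbar's underside (dock x = 0, z = 34 mm). The bar is rigid, spans the channel, is 10 mm thick along x and 12 mm high. A 26 mm wide steel leaf spring is fixed behind it and slopes down to its tip at dock x = 46 mm, z = 28 mm.
- stop (a point): Middle of the end stop's face (dock x = 70 mm, z = 26 mm); the slide's nose rests against this face when fully home.
- bed (a joint): How far the sprung bed (the channel's steel floor) is pressed down, in m: 0 = up (bed top at z = 26 mm above the bench), 0.008 = bottomed (bed top at z = 18 mm). The bed stays level. It pushes up with about 6 N at 0 and 14 N at 0.008.
- leaf (a joint): Lift angle of the leaf spring in rad: 0 = at rest, tip down; grows to about 0.1 to 0.2 as the slide passes under it. The tip presses down with 2.5 to 6 N.
- slide: Loose white plastic sample slide lying on the bed in the channel: 125 long (x) x 58 wide (y) x 12 mm thick, about 120 g, two round windows in its top. Origin: centre of its underside; x points to its nose, along the channel. Bed up, its top is 4 mm higher than the crossbar's underside, so the nose butts on the bar unless pressed down over 5 mm (some 10 N); it can go down 8 mm.
- slide_nose (a point): Centre of the slide's front end face, half-way up its thickness (6 mm above its underside).
- slide_land (a point): Centre of the flat finger land on the slide's top, 109 mm behind the nose: 32 mm long, from the tail to a cross rib (44 mm wide, 6 mm high, 5 mm thick) whose rear face is 16 mm ahead of this point. Fingertips press here and may push on the rib. When home, land and rib are still in front of the crossbar and the slide stays held down by crossbar and leaf.
- bottle: Clear sample bottle with a screw cap, 52 mm across, 105 mm high, standing beside the dock; a bystander. Origin: centre of its underside.
- cylinder: Glass measuring cylinder with a wide foot (64 mm across; tube 27 mm), 153 mm high, standing beside the dock; a bystander. Origin: centre of its underside.
- jug: Clear plastic jug with a handle, 90 mm across the rim, 130 mm high, standing beside the dock; a bystander. Origin: centre of its underside.
Not all that is in view belongs to the job. There is more than one size of the slide; the job needs the smallest.

How it is judged:
By the outcome, as a careful person would: the job done as asked, in the order asked, and still so for the second after the job is handed in, with the robot touching nothing.
It also fails if it takes over 38 s, if anything falls off the work surface, if the arm or the gripper's body presses on something with over 40 N, if the wrist force passes 120 N, or if a joint passes its speed limit or range.

## Working session

There is one attempt and no reset: what is moved stays moved. The work goes in short steps, each a Python script; the robot and the scene stay as the last script left them, time stands still between calls to the robot, and variables do not carry over. Pictures are saved under pics/ and viewed, about 8 in all and at most 12, crops included, and the job is handed in when it is done.

```bash
ls; mkdir -p pics; cat > h.py <<'E'
import numpy as np, cv2
from cell import robot, grip, kin, viewer
def world(at,info): return np.array(info["R"]).T@(np.array(at)-np.array(info["t"]))
def pix(X,info):
    p=np.array(info["camera_matrix"])@(np.array(info["R"])@np.array(X)+np.array(info["t"])); return p[:2]/p[2]
def ray(uv,z,info):
    R=np.array(info["R"]);c=-R.T@np.array(info["t"]);d=R.T@np.linalg.inv(info["camera_matrix"])@np.array([uv[0],uv[1],1.]);return c+d*(z-c[2])/d[2]
def save(im,n): cv2.imwrite("pics/"+n,cv2.cvtColor(im,cv2.COLOR_RGB2BGR))
E
python3 - <<'E'
from h import *
np.set_printoptions(precision=1,suppress=True)
ims=[]
for c in ["scene","top"]:
    i=viewer.camera_info(c); im=viewer.read_camera(c); save(im,c+".png")
    print(c,-np.array(i["R"]).T@np.array(i["t"]))
    for n in ["dock","crossbar","stop","slide","slide_nose","slide_land","bottle","cylinder","jug"]:
        for d in viewer.pinpoint(n,c): 
            w=world(d["at"],i);print(n,round(d["confidence"],2),w,pix(w,i))
o=robot.observe();print(o["t"],o["tcp_pos"],o["tcp_rot"],o["contact_force"])
E
```

```text
pics
scene [1111.5  287.3  749.1]
dock 0.88 [607.2   8.9  -5.5] [221.8 211. ]
crossbar 0.84 [610.8   6.9  34. ] [219.3 201.2]
crossbar 0.61 [472.   38.1  35.7] [255.5 162.7]
stop 0.6 [674.3 -11.1  27.2] [199.4 222.2]
slide 0.74 [517.5  26.   23.4] [243.6 177.7]
slide 0.68 [ 333.4 -183.2   -4.4] [200.5 118.3]
slide_nose 0.83 [267.4 134.7   4.6] [316.4 129.8]
slide_nose 0.72 [578.1  13.2  32.8] [228.  191.8]
slide_nose 0.57 [ 415.5 -197.5    3.9] [181.6 133. ]
slide_land 0.89 [378.3 222.3  14.4] [338.5 163.5]
slide_land 0.77 [ 276.  -175.5   15.7] [211.3 101.4]
slide_land 0.63 [470.8  37.5  33. ] [255.4 163. ]
bottle 0.74 [ 498.2 -139.4   -3.8] [186.7 161.4]
cylinder 0.37 [676.5 -10.1  24.5] [199.5 223.8]
jug 0.64 [778.7 159.2  -0.3] [255.  297.8]
top [460.4  78.4 791. ]
dock 0.61 [605.    3.9  -3.5] [283.7 149.4]
crossbar 0.67 [588.7 189.    1.3] [198.9 158.3]
stop 0.7 [675.8 -11.   21. ] [290.6 114.6]
slide 0.81 [334.5 182.3   0.8] [203.6 277.4]
slide 0.74 [ 329.8 -184.5    2.8] [376.6 275. ]
slide 0.58 [517.7  24.7  25.5] [276.3 188.3]
slide_nose 0.72 [ 418.  -198.2    8.9] [381.9 233.2]
slide_nose 0.62 [575.3  10.6  30.6] [282.4 160.5]
slide_nose 0.59 [270.8 136.7   6.9] [225.5 308.3]
slide_land 0.89 [374.9 216.8  12.4] [186.1 259.1]
slide_land 0.75 [ 275.6 -176.9   17.8] [376.8 302.9]
slide_land 0.58 [469.1  34.5  37. ] [272.6 211.6]
bottle 0.81 [ 504.3 -137.6    1.8] [350.7 193.5]
cylinder 0.78 [590.7 191.9   2.5] [197.5 157.4]
cylinder 0.7 [607.1   5.4  -1.3] [283.1 148.3]
jug 0.59 [773.1 159.   -0.5] [211.6  75.8]
1.0 [172.  626.8 214.6] [ 0.2  1.6 -0.2] [-0.4 -0.3 -0.2]
```

View pictures.

```bash
python3 -c "
import cv2
a=cv2.imread('pics/scene.png');b=cv2.imread('pics/top.png')
cv2.imwrite('pics/a.png',cv2.hconcat([cv2.resize(a[80:340,110:410],None,fx=1.33,fy=1.33),cv2.resize(b[60:320,150:450],None,fx=1.33,fy=1.33)]))"
```

```text
(no output)
```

View pics/a.png

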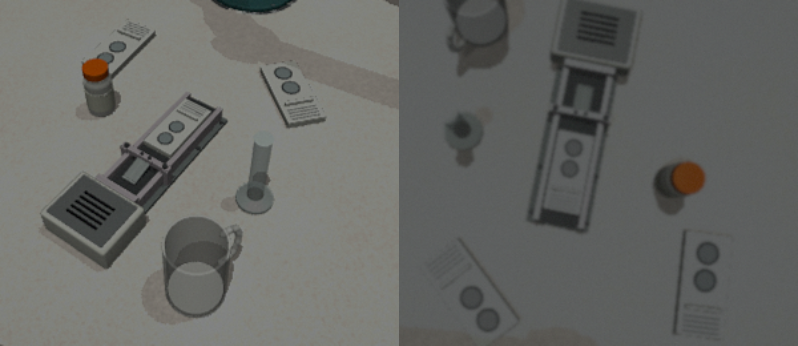

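The top view and scene view show the slide in the channel, pointing at the crossbar. It is the smallest, with 109 mm from nose to land against about 137–141 mm for the two on the bench. The bystanders stand about 165 mm or more from the channel axis. Next I shut the gripper, move above the land and look from near.

```bash
cat >> h.py <<'E'
from scipy.spatial.transform import Rotation as Rn
def ori(yaw,s=1):
    y=s*np.array([-np.sin(yaw),np.cos(yaw),0]);x=np.array([0,0,-1.]);return Rn.from_matrix(np.c_[x,y,np.cross(x,y)]).as_rotvec()
E
python3 - <<'E'
from h import *
np.set_printoptions(precision=2,suppress=True)
yaw=np.arctan2(-11.-36,675-470.)
q0=np.array(robot.observe()["joints"]);best=None
for s in (1,-1):
    q=kin.ik([440,43,170],ori(yaw,s)); print(s,q)
    if q is not None and (best is None or abs(np.array(q)-q0).max()<best[0]): best=(abs(np.array(q)-q0).max(),s)
s=best[1];print(yaw,s)
grip(0.0)
robot.movep([440,43,170],ori(yaw,s))
robot.hold(.3)
o=robot.observe();print(o["t"],o["tcp_pos"],o["contact_force"],o["grip_width"])
i=viewer.camera_info("wrist"); im=viewer.read_camera("wrist"); save(im,"w1.png")
print(-np.array(i["R"]).T@np.array(i["t"]))
for c in ("wrist","top","scene"):
  if c!="wrist": i=viewer.camera_info(c);viewer.read_camera(c)
  for n in ["crossbar","stop","slide","slide_nose","slide_land"]:
    for d in viewer.pinpoint(n,c):
      w=world(d["at"],i);print(c,n,round(d["confidence"],2),w,pix(w,i))
E
```

```text
1 [-0.6   0.18  0.47  2.16 -0.11  0.83  1.29]
-1 [-0.88  0.2   0.8   2.17 -0.2   0.84 -1.75]
-0.22537333226965947 1
4.95 [440.05  43.26 169.97] [ 0.07  0.17 -0.27] 0.005711946488274069
[367.31  59.96 339.69]
wrist crossbar 0.86 [607.51   3.38  29.99] [252.48 310.48]
wrist stop 0.94 [677.89  -7.93  20.05] [255.95 349.67]
wrist slide 0.82 [332.13 183.2    0.87] [358.34  48.97]
wrist slide 0.78 [ 335.41 -187.27   -0.42] [ 40.23 129.76]
wrist slide_nose 0.72 [612.95   3.68  31.67] [253.67 314.88]
wrist slide_nose 0.68 [ 417.93 -194.98    5.83] [ 58.99 198.88]
wrist slide_land 0.85 [472.76  37.04  37.3 ] [254.89 209.11]
wrist slide_land 0.73 [ 278.52 -173.08   15.62] [19.27 74.09]
wrist slide_land 0.6 [382.32 219.98  15.85] [403.65  88.09]
top stop 0.66 [675.    -6.83  21.99] [288.75 114.83]
top slide 0.95 [517.13  25.03  25.07] [276.13 188.61]
top slide 0.91 [332.93 183.6    4.15] [202.79 278.39]
top slide 0.7 [ 327.53 -186.94    1.73] [377.63 276.01]
top slide_nose 0.97 [574.25  11.72  33.35] [281.97 160.87]
top slide_nose 0.88 [268.08 133.93   7.  ] [226.88 309.6 ]
top slide_nose 0.73 [ 416.07 -197.04    9.52] [381.46 234.11]
top slide_land 0.81 [377.41 219.76  15.59] [184.39 258.07]
top slide_land 0.65 [ 273.3  -178.79   17.94] [377.76 304.03]
scene crossbar 0.55 [610.57   9.59  33.05] [220.49 201.74]
scene slide 0.96 [517.6   24.91  26.85] [243.13 176.66]
scene slide 0.87 [ 335.67 -184.77   -4.66] [199.64 118.72]
scene slide 0.83 [334.06 183.75  -1.76] [327.23 152.31]
scene slide_nose 0.96 [576.91  13.91  33.43] [228.46 191.41]
scene slide_nose 0.79 [265.33 136.95   7.44] [317.59 128.7 ]
scene slide_nose 0.66 [ 414.51 -193.13    1.2 ] [183.38 133.97]
scene slide_nose 0.24 [519.19  28.13  25.21] [244.14 177.97]
scene slide_land 0.77 [ 279.53 -177.69   13.8 ] [210.13 102.45]
scene slide_land 0.72 [473.47  35.86  36.76] [254.39 162.5 ]
scene slide_land 0.58 [379.52 219.08  14.77] [337.19 163.33]
```

View pics/w1.png

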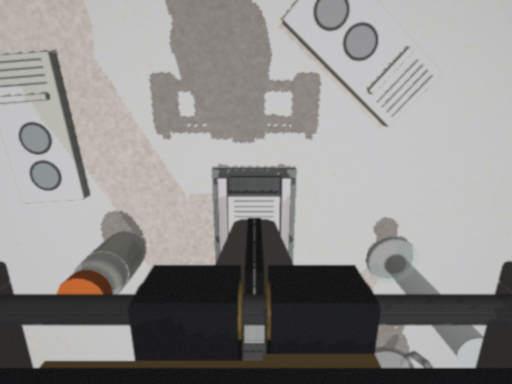

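```bash
python3 - <<'E'
from h import *
np.set_printoptions(precision=1,suppress=True)
yaw=-0.222; d=np.array([np.cos(yaw),np.sin(yaw)])
i=viewer.camera_info("wrist")
print("tail",ray((254.5,196),38,i),"walls",ray((215,230),34,i),ray((295,230),34,i),ray((215,180),34,i),ray((295,180),34,i))
p=np.array([471.5,36.0])+0*d
robot.movep([*p,90],ori(yaw))
robot.servo_line([*p,46],feed=60)
f0=np.array(robot.observe()["contact_force"])
for z in np.arange(42,22,-1.5):
    robot.servo_line([*p,z],feed=20)
    o=robot.observe();f=np.array(o["contact_force"])-f0
    print(z,round(o["t"],2),np.array(o["tcp_pos"]),f)
    if f[2]>26: break
E
```

```text
tail [457.5  39.8  38. ] walls [488.5 -13.9  34. ] [509.   75.8  34. ] [431.3   1.4  34. ] [450.8  86.8  34. ]
42.0 7.53 [471.5  36.   42. ] [-0.1  0.3  1. ]
40.5 7.78 [471.5  36.   40.5] [-0.2  0.4  0.5]
39.0 8.03 [471.4  36.   38.9] [0.2 0.6 0.8]
37.5 8.28 [471.6  36.   37.7] [-0.5  0.4  5.6]
36.0 8.53 [471.7  36.   36.3] [-0.6  0.1  7.5]
34.5 8.78 [471.6  36.   34.9] [-3.  -0.3  8.1]
33.0 9.03 [471.6  36.   33.5] [-2.2  0.8  9.7]
31.5 9.28 [471.7  36.   32.1] [-2.1  0.3 11.5]
30.0 9.53 [471.7  36.   30.7] [-2.3 -0.7 12.3]
28.5 9.78 [471.7  36.1  29.9] [-4.8 -0.  21.8]
27.0 10.03 [471.8  36.1  29.5] [-9.2 -1.5 37. ]
```

```bash
cat > push.py <<'E'
from h import *
import sys
np.set_printoptions(precision=1,suppress=True)
yaw=-0.222; d=np.array([np.cos(yaw),np.sin(yaw)]);n=np.array([-d[1],d[0]])
p0=np.array([471.5,36.0]); z=27.6; s=float(sys.argv[1]); end=float(sys.argv[2]); lim=float(sys.argv[3])
while s<end:
    s+=4 if s<90 else 1.5
    robot.servo_line([*(p0+s*d),z],feed=30)
    o=robot.observe();f=np.array(o["contact_force"]);t=np.array(o["tcp_pos"]);r=t[:2]-p0
    print(s,round(o["t"],2),"s,lat,z",np.array([r@d,r@n,t[2]]),"F",np.array([f[:2]@d,f[:2]@n,f[2]]))
    if f[:2]@d<-lim or abs(f[:2]@n)>20: print("stop");break
    if f[2]>36: z+=.5
    if f[2]<24: z-=.5
E
python3 push.py 0 92 32
python3 - <<'E'
from h import *
i=viewer.camera_info("scene");save(cv2.resize(viewer.read_camera("scene")[110:290,150:330],None,fx=3.3,fy=3.3),"s2.png")
for n in ["slide_nose","slide_land"]:
    for q in viewer.pinpoint(n,"scene"): print(n,q["confidence"],world(q["at"],i))
E
```

```text
4.0 10.31 s,lat,z [ 0.4  0.1 29.4] F [-15.5  -3.5  39.1]
8.0 10.59 s,lat,z [ 0.5  0.1 29.4] F [-23.   -1.5  43.6]
12.0 10.88 s,lat,z [ 0.7  0.1 29.3] F [-29.   -1.7  48.1]
16.0 11.16 s,lat,z [ 3.2  0.2 29.4] F [-30.7  -0.5  46.8]
20.0 11.44 s,lat,z [11.3  0.4 29.8] F [-20.9   0.3  31.9]
24.0 11.72 s,lat,z [14.3  0.4 29.7] F [-24.4   0.6  35.3]
28.0 12.01 s,lat,z [18.4  0.5 29.8] F [-24.   -0.3  35.8]
32.0 12.29 s,lat,z [22.5  0.5 29.8] F [-23.2   0.5  34.4]
36.0 12.57 s,lat,z [26.7  0.6 29.9] F [-23.4   0.1  34.2]
40.0 12.86 s,lat,z [30.8  0.7 29.9] F [-23.1   0.4  34.2]
44.0 13.14 s,lat,z [35.   0.7 29.9] F [-22.6   0.5  32.9]
48.0 13.43 s,lat,z [39.2  0.7 30. ] F [-22.5   0.1  31.2]
52.0 13.71 s,lat,z [43.5  0.8 30. ] F [-22.3   0.5  33.4]
56.0 13.99 s,lat,z [47.7  0.8 30. ] F [-21.6   0.2  32.5]
60.0 14.28 s,lat,z [51.9  0.8 30.1] F [-21.3   0.7  31. ]
64.0 14.56 s,lat,z [56.1  0.8 30.1] F [-20.1   0.3  31.1]
68.0 14.84 s,lat,z [60.3  0.8 30.1] F [-20.5   0.8  30.9]
72.0 15.12 s,lat,z [64.4  0.9 30.2] F [-19.8   0.1  30.9]
76.0 15.41 s,lat,z [68.7  0.9 30.2] F [-20.    0.4  29.9]
80.0 15.69 s,lat,z [68.9  0.9 30.1] F [-28.6  -0.1  39.6]
84.0 15.97 s,lat,z [77.9  0.8 30.3] F [-15.5   0.8  22. ]
88.0 16.26 s,lat,z [78.   0.8 30.1] F [-27.7  -0.1  36.1]
92.0 16.54 s,lat,z [81.8  0.8 30.2] F [-25.4  -0.6  31.7]
slide_nose 0.93 [266.20515884 138.70656423   6.83761119]
slide_nose 0.74 [651.1393214   -5.16051     23.78474811]
slide_nose 0.59 [ 416.80064041 -197.27433962    0.94073221]
slide_land 0.73 [375.63304202 224.08929594  15.52481499]
slide_land 0.73 [ 279.19508307 -175.03885484   17.33017412]
```

View pics/s2.png

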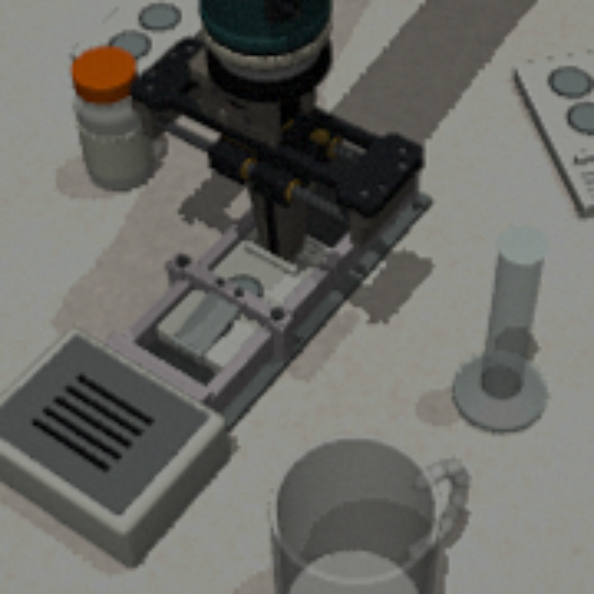

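```bash
sed -i 's/4 if s<90 else 1.5/3/;s/z=27.6/z=27.8/' push.py; python3 push.py 92 135 50
python3 - <<'E'
from h import *
i=viewer.camera_info("scene");save(cv2.resize(viewer.read_camera("scene")[110:290,150:330],None,fx=3.3,fy=3.3),"s3.png")
for c in ["scene","top"]:
  i=viewer.camera_info(c);viewer.read_camera(c)
  for n in ["slide_nose","slide","stop"]:
    for q in viewer.pinpoint(n,c): print(n,q["confidence"],world(q["at"],i))
E
```

```text
95.0 16.97 s,lat,z [82.   0.8 29.9] F [-37.   -2.7  58.6]
98.0 17.22 s,lat,z [82.1  0.8 29.9] F [-42.7  -2.9  61.6]
101.0 17.47 s,lat,z [82.2  0.8 29.9] F [-48.5  -1.8  63.7]
104.0 17.72 s,lat,z [89.5  1.1 30.1] F [-36.   -0.4  47. ]
107.0 17.97 s,lat,z [97.2  1.2 30.2] F [-24.6   0.1  33.2]
110.0 18.22 s,lat,z [97.3  1.2 30.1] F [-32.7  -0.2  41.5]
113.0 18.47 s,lat,z [105.5   1.   30.4] F [-18.2  -0.7  23.4]
116.0 18.72 s,lat,z [105.7   1.   30.2] F [-27.1  -1.   35.2]
119.0 18.97 s,lat,z [105.8   1.   30.2] F [-34.1   0.1  41.6]
122.0 19.22 s,lat,z [106.9   1.   30.2] F [-37.   -1.4  43.5]
125.0 19.47 s,lat,z [107.    1.   30.2] F [-42.4  -0.7  45.8]
128.0 19.72 s,lat,z [107.1   1.   30.2] F [-47.9  -1.6  49.6]
131.0 19.97 s,lat,z [107.2   1.   30.3] F [-53.8  -1.6  52.7]
stop
slide_nose 0.94 [676.45404662  -5.60267164  25.46378951]
slide_nose 0.6 [ 413.07524813 -195.21465723    1.9698876 ]
slide 0.75 [615.05334086   5.32053035  17.68066735]
slide 0.65 [332.01786686 186.59838045  -1.94995973]
stop 0.75 [678.17127174  -9.41745487  20.92082057]
slide_nose 0.7 [ 415.93628334 -196.01297294   11.50442076]
slide_nose 0.57 [266.71160655 134.08691997   9.09681955]
slide 0.97 [3.34336903e+02 1.78212817e+02 1.33866038e-01]
```

View pics/s3.png

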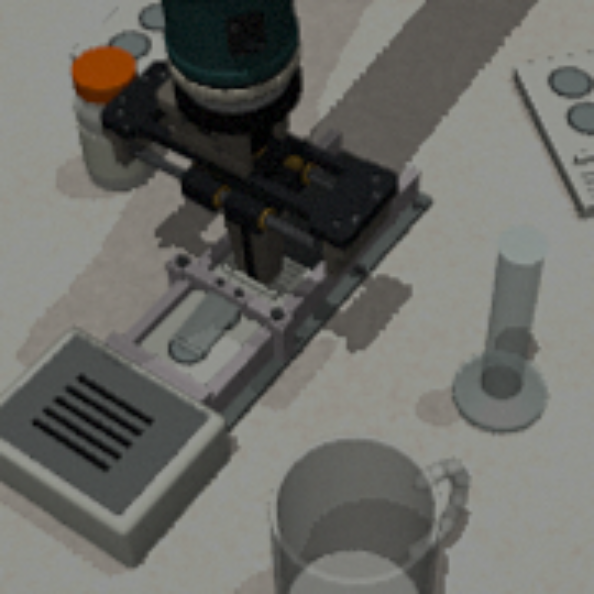

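Nose is at the stop: the estimated slide centre (615, 5) matches the predicted home position (616, 5), and the force rose with no more motion. I'll take off the forward load, then lift straight up.

```bash
python3 - <<'E'
from h import *
np.set_printoptions(precision=1,suppress=True)
yaw=-0.222; d=np.array([np.cos(yaw),np.sin(yaw)]);p0=np.array([471.5,36.0])
def rep(k):
    o=robot.observe();print(k,round(o["t"],2),np.array(o["tcp_pos"]),(np.array(o["tcp_pos"])[:2]-p0)@d,np.array(o["contact_force"]))
p=p0+109*d
robot.servo_line([*p,28],feed=40);rep("relax")
robot.servo_line([*p,34],feed=20);rep("up")
robot.servo_line([*p,120],feed=100)
q=p0-40*d
robot.servo_line([*q,230],feed=150);robot.hold(.3);rep("clear")
for c in ["scene","top","wrist"]:
  i=viewer.camera_info(c);im=viewer.read_camera(c);save(im,"f_"+c+".png")
  for n in ["slide_nose","slide","slide_land","stop","bottle","cylinder","jug"]:
    for r in viewer.pinpoint(n,c): print(c,n,round(r["confidence"],2),world(r["at"],i))
a=cv2.imread('pics/f_scene.png')[110:290,150:330];b=cv2.imread('pics/f_top.png')[60:240,200:380]
cv2.imwrite('pics/f.png',cv2.hconcat([cv2.resize(x,(400,400)) for x in (a,b)]))
E
```

```text
relax 21.12 [575.7  13.6  30.3] 106.54436256737905 [-11.9   3.1  28. ]
up 21.57 [575.7  13.   33.8] 106.66349220105688 [-6.8  3.1  7.2]
clear 24.27 [432.5  44.6 229.7] -39.916376878342206 [ 0.6 -0.3 -0.1]
scene slide_nose 0.96 [673.3  -7.6  29.3]
scene slide_nose 0.94 [267.9 137.8   5.1]
scene slide_nose 0.56 [ 415.7 -196.7    4.9]
scene slide 0.93 [613.8   7.5  19.7]
scene slide 0.83 [328.  185.3  -2. ]
scene slide_land 0.78 [380.4 220.1  14.6]
scene slide_land 0.78 [ 278.4 -176.    17.5]
scene slide_land 0.65 [571.7  14.7  31.8]
scene slide_land 0.29 [589.2 198.3  -0. ]
scene stop 0.82 [676.6  -9.6  24.5]
scene bottle 0.94 [ 497.2 -138.    -2.9]
scene bottle 0.55 [570.6  13.1  30.2]
scene cylinder 0.55 [590.  198.1  -0.7]
scene jug 0.86 [777.8 160.3  -0.1]
top slide_nose 0.82 [670.3  -9.   24.9]
top slide_nose 0.7 [267.2 136.    7.1]
top slide 0.97 [331.2 182.6   5. ]
top slide 0.79 [616.4   4.   24.8]
top slide 0.64 [676.1 -10.2  29.2]
top slide_land 0.69 [376.5 218.8  10.6]
top stop 0.7 [677.9 -11.   22.2]
top cylinder 0.63 [589.6 189.3   1.1]
top jug 0.67 [772.1 157.7  -0.4]
wrist slide_nose 0.86 [267.7 139.4  10.6]
wrist slide_nose 0.78 [ 417.8 -197.1    7.6]
wrist slide_nose 0.4 [675.1 -12.1  30.5]
wrist slide 0.61 [ 337.6 -188.2   -1. ]
wrist slide 0.6 [334.9 182.2   2.7]
wrist slide_land 0.65 [382.  221.8  19.2]
wrist slide_land 0.65 [ 276.1 -173.4   17.1]
wrist stop 0.58 [676.6  -8.5  23.1]
wrist bottle 0.61 [ 499.9 -138.7    2. ]
wrist cylinder 0.68 [592.1 191.4  -1.3]
wrist jug 0.75 [777.1 160.4  -7.9]
```

View pics/f.png

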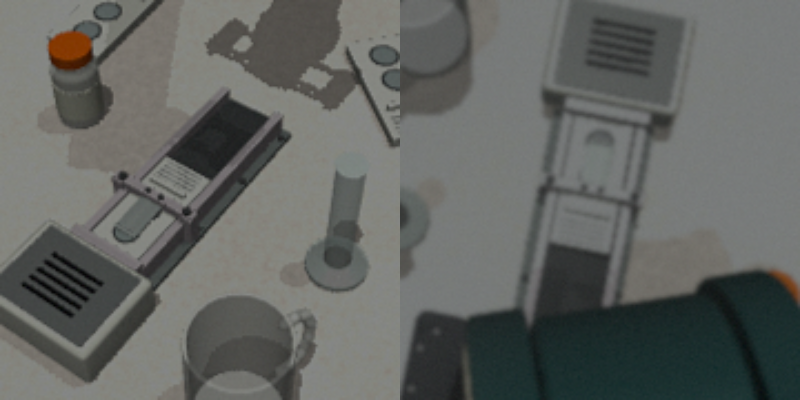

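The slide lies under the bar and leaf and the bystanders are unmoved. The nose readings scatter by 3–6 mm, so I'll check the gap at the stop from near with the wrist camera.

```bash
python3 - <<'E'
from h import *
np.set_printoptions(precision=1,suppress=True)
yaw=-0.222
robot.movep([725,-20,190],ori(yaw)); robot.hold(.2)
i=viewer.camera_info("wrist");im=viewer.read_camera("wrist")
print(robot.observe()["t"],-np.array(i["R"]).T@np.array(i["t"]))
for n in ["slide_nose","stop","crossbar","slide_land"]:
    for r in viewer.pinpoint(n,"wrist"): w=world(r["at"],i);print(n,round(r["confidence"],2),w,pix(w,i))
u=pix([660,-5,30],i);x,y=int(np.clip(u[0]-100,0,312)),int(np.clip(u[1]-75,0,234));print(u,x,y)
save(cv2.resize(im[y:y+150,x:x+200],None,fx=4,fy=4,interpolation=cv2.INTER_CUBIC),"n.png")
E
```

```text
26.875 [651.8  -3.2 360.8]
slide_nose 0.75 [610.2   3.2  29.2] [250.8  67.4]
slide_nose 0.71 [676.6 -10.8  31. ] [251.8 132. ]
stop 0.72 [675.9  -7.9  24. ] [254.1 130.4]
crossbar 0.89 [609.1   4.1  32.4] [251.4  65.8]
slide_land 0.89 [571.2  13.8  33.2] [252.4  24.3]
[253.5 116.1] 153 41
```

View pics/n.png

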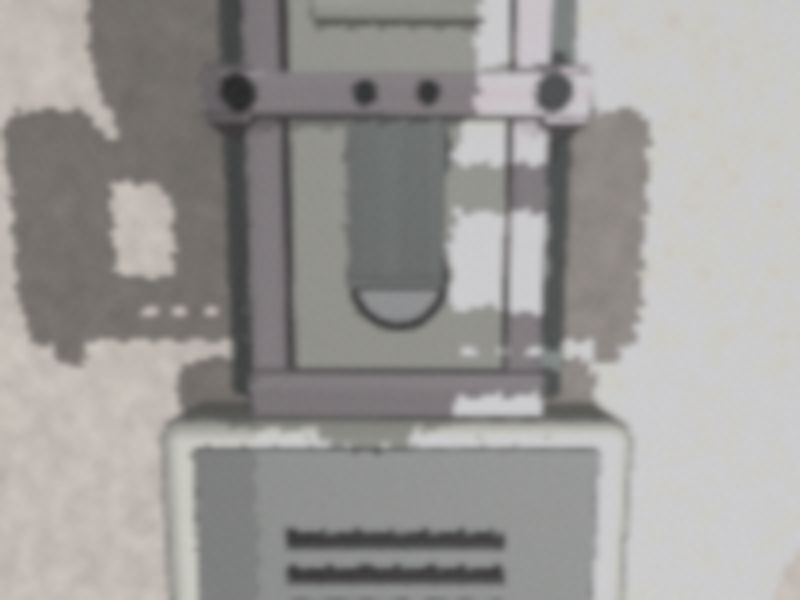

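The near view shows the nose edge meeting the stop face at crop row 369 with no visible gap. The slide is straight in the channel and the arm is clear, so I'm handing in.

```bash
python3 -c "
from h import *
robot.job_done();print(robot.observe()['t'])"
```

```text
the job is handed in; nothing more can be done
the job is handed in; nothing more can be done
```

The slide is loaded and its nose is home against the end stop. I handed the job in at about 27 s; no verdict is reported.

**What I did:** with the fingers shut, I pressed on the land until the bed bottomed (TCP z ≈ 30 mm). Keeping it pressed, I pushed the slide about 103 mm under the crossbar and leaf. It stalled at the stop with the forward force rising to 54 N. I then took off the forward load, lifted straight up and moved clear.

**Last checks:**
- **Nose at the stop:** the close wrist picture shows the nose flush with the end stop, with no visible gap. The slide centre read (614–616, 4–7), against about (616, 5) predicted for home.
- **Arm clear:** the contact force was about zero after lifting off.
- **Bystanders:** the bottle, measuring cylinder and jug were found where they stood, within the networks' scatter.

**What disagreed or was not smooth:**
- After release, two network readings put the nose 3–8 mm short of the stop. The other views, the close picture and the push force contradict this, so I took them as network error.
- The push was jerky. The slide stuck and then jumped near the crossbar and leaf, where the downward press briefly rose to about 64 N and the sideways force to 49 N. Together that is about 80 N at the wrist, under the 120 N limit.

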